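# Close up the sprat tub

### The job

Get the tub of sprats ready for the night: lay the cold block on the fish inside the big tub, then put the lid that fits on the tub, seated all round on its rim. Leave the small lid lying where it is.

Things in the scene. Friction and masses are not known exactly. Their poses are not given: they have to be found in the camera images.
- tub_rim (a point): The big round white plastic tub of small silver fish, fixed upright on the counter. Point: centre of its mouth, level with the rim, 80 mm above the counter; z up. Outer diameter 180 mm at the rim, 164 mm at the foot, wall 4 mm. The fish are a firm, level bed 48 mm below the rim.
- block_mid (a point): Hard-plastic cold block, pale grey-blue, a flat rounded bar 100 (x) x 46 (y) x 32 (z) mm, about 0.15 kg, lying loose and flat on the counter. This point is its centre, half-way up; x runs along its length, z up.
- lid_grip (a point): The big lid, loose, right way up: round white plate 204 mm across, 6 mm thick; under it a round plug 148 mm across, 10 mm deep, that enters the tub's mouth (12 mm play all round); grey bar handle 64 (y) x 16 (x) mm across its top. 0.22 kg. Point: on the axis in the handle, 22 mm above the plate's top, 28 above its underside, 38 above the plug's underside, 12 below the handle's top. z up.
- small_lid_grip (a point): A smaller lid of the same make, plate 132 mm in diameter, with the same handle, that belongs to a small empty tub and is not wanted. Loose on the counter. This point lies in its handle as on the big lid, 38 mm above its underside.
There are look-alikes about, which are no part of the job. Of the things like the part that bears block_mid, leave any that is orange or red; of the rest the smaller one is meant.

How it is judged:
On the way, in this order (a step that is already met when the one before it is completed fails the run):
1. the cold block lies on the fish inside the tub (horizontal distance between block_mid and tub_rim below 0.045 m and z of block_mid in the frame of tub_rim below -0.022 m), for 0.2 s.
2. the big lid is seated on the tub's rim (horizontal distance between lid_grip and tub_rim below 0.016 m and z of lid_grip in the frame of tub_rim below 0.0315 m and angle between lid_grip's own z axis and vertical below 0.05 rad), for 0.2 s.
At the end, for the whole second after the job is handed in: The cold block is inside the tub (its centre within 45 mm of the tub's axis and more than 22 mm below the rim), and the big lid is seated on the rim with its plug inside the mouth: centred within 16 mm, level within about 3 degrees, its plate down on the rim (within about 4 mm) (all of step 1 and all of step 2 and z of lid_grip in the frame of tub_rim above 0.023 m); the robot touches nothing.
It fails at once if the small lid was moved by more than 40 mm (distance of small_lid_grip from where it was at the start of the episode above 0.04 m).
It also fails if it takes over 67 s, if anything falls off the work surface, if the arm or the gripper's body presses on something with over 40 N, if the wrist force passes 120 N, or if a joint passes its speed limit or range.

### The arm

A 7-joint arm with a two-finger parallel gripper is mounted at the origin on the work surface. World frame = base frame: x ahead of the robot, y to its left, z up, the work surface at z = 0. Lengths are in m, angles in rad, forces in N, time in s.
With the tool pointing down it reaches from about 0.425 to 0.875 m from the base axis. Payload 9.9 kg.
Tool frame: the origin (TCP) lies on the centre line of the jaws, within the pads' length; the fingertips stand 11 mm ahead of it and the grasp point (between the pads) lies 8 mm behind it; x points along the fingers, y is the direction in which the jaws open and shut, and the axes are right-handed (so a half turn about x gives the same grasp; the last joint's range is limited). The gripper opens to 85 mm and grips with 20 to 120 N. Pads are 22 mm wide; open, the fingers measure 114 mm over their backs; the gripper's body (76 mm by 85 mm) begins 54 mm behind the grasp point. The pads swing forward as they close: fully open they stand 13 mm farther back than shut.
Start: joints at [1.214, 0.576, 0.025, 1.437, -0.015, 1.129, -0.057], TCP at [0.182, -0.65, 0.242] pointing down, gripper open.
Joint ranges: [-2.76, 2.76], [-0.34, 2.15], [-1.52, 1.57], [0.19, 2.46], [-1.09, 4.23], [0.17, 1.99], [-2.82, 2.82]. Speed limits (rad/s): [2.22, 2.22, 3.01, 3.01, 3.14, 3.14, 3.14].

### API

Orientations are given as a unit quaternion [x, y, z, w].
In Python, from plant import bot, optics, workorder gives the robot as it stands.
- The arm moves only by the shell command python3 -m creep 'ROWS' [OPENING] [FORCE]. ROWS is text: rows parted by semicolons, each of 4 numbers parted by spaces: the shift along the tool's x, y, z in m, then the turn about the tool's x in degrees. A call has 1 to 12 rows; each row is the pose to reach, as a shift and turn from the pose commanded when the call began, along the tool's axes at that moment; what a row does not reach only later rows make up. A row lasts 1/10 s, in which the tool goes at most 50 mm and 8.59 degrees, less where a joint would pass 70% of its speed; a pose out of reach is approached as far as the arm can. A call with a gripper value outside its range is refused whole. OPENING is the opening, from -1 (shut) to 1 (fully open), so that 0 is half open, set as the call begins (- or left out, the last holds). The fingers move at their own pace and stop on an object; FORCE is the grip in N (left out, the last holds). Time passes only in rows, so rows that repeat a pose let the fingers close. It gives the time, the measured TCP pose, the force and the opening at its end, in the units of the state.
- bot.read_state(): the state, without advancing time (a new reading comes with each control period).
- optics.get_image(name): name is "scene" or "top" or "wrist"; returns a dict with "frame" (420x560x3 uint8, blue, green, red), "depth" (420x560 float32, m along the optical axis (not along the pixel's ray), 0 where there is no reading), "fov_y" (degrees; the focal length in pixels is half the picture's height over the tangent of half this angle, whatever the lens; pixels are square), "cx", "cy" (the principal point, pixels), "extrinsics" (4x4, takes a point from world to camera coordinates). Camera axes: x right, y down, z forward; pixel columns grow to the right and rows downward; lengths in m; the calibration is good to about 2 mm. A picture is of the moment at which its call begins.
- workorder.hand_in(): hands the job in, once; it reports no verdict.
The state is a dict: "clock": time; "joint_pos": joint angles; "qd": joint speeds; "joint_efforts": joint torques, N m; "ee_pos": TCP position; "tool_rot": TCP orientation; "ft_force": force on the tool from outside, world axes, zero at the start; "wrist_torque": the same for the moment, N m; "gripper_width": finger opening in m.
Only numpy, scipy, OpenCV 4.12 (cv2) and the standard library are available. Lean on these libraries where they do the work, as an engineer would, in place of code of your own. Each camera call takes 0.05 s, during which the arm holds its last target.

## Working session

There is one attempt and no reset: what is moved stays moved. The work goes in short steps, Python scripts to look and compute and a shell command to move; the robot and the scene stay as the last step left them, time stands still between calls to the robot, and variables do not carry over. Pictures are saved under pics/ and viewed, and the job is handed in when it is done.

```bash
ls; mkdir -p pics
python3 - <<'E'
from plant import bot, optics, workorder
import cv2,numpy as np
s=bot.read_state(); print({k:np.round(v,3).tolist() for k,v in s.items()})
for n in("scene","top","wrist"):
    d=optics.get_image(n); cv2.imwrite(f"pics/{n}0.png",d["frame"]); np.savez(f"{n}0.npz",**d)
    print(n,d["fov_y"],d["cx"],d["cy"],np.round(d["extrinsics"],3).tolist())
E
```

```text
pics
{'clock': 0.0, 'joint_pos': [1.214, 0.577, 0.025, 1.438, -0.015, 1.129, -0.056], 'qd': [0.001, -0.0, -0.0, -0.001, -0.0, -0.001, 0.002], 'joint_efforts': [-0.001, -76.576, 2.25, -28.596, 0.015, 0.013, -0.0], 'ee_pos': [0.182, -0.65, 0.241], 'tool_rot': [-0.7, -0.097, 0.701, -0.096], 'ft_force': [0.342, 0.015, 0.586], 'wrist_torque': [0.005, -0.025, -0.017], 'gripper_width': 0.085}
scene 47.38458667964581 275.4281928966254 210.11753322630065 [[-0.652, 0.758, 0.012, 0.293], [0.586, 0.514, -0.627, -0.293], [-0.482, -0.401, -0.779, 1.867], [0.0, 0.0, 0.0, 1.0]]
top 52.69428157663435 282.53375914466466 209.30448965187236 [[-0.022, -1.0, 0.015, 0.06], [-0.992, 0.02, -0.128, 0.527], [0.128, -0.018, -0.992, 1.067], [0.0, 0.0, 0.0, 1.0]]
wrist 61.91330183794325 280.9478747186418 211.0429752869261 [[0.27, -0.963, -0.002, -0.674], [-0.923, -0.259, 0.284, -0.036], [-0.274, -0.075, -0.959, 0.379], [0.0, 0.0, 0.0, 1.0]]
```

View pics/scene0.png

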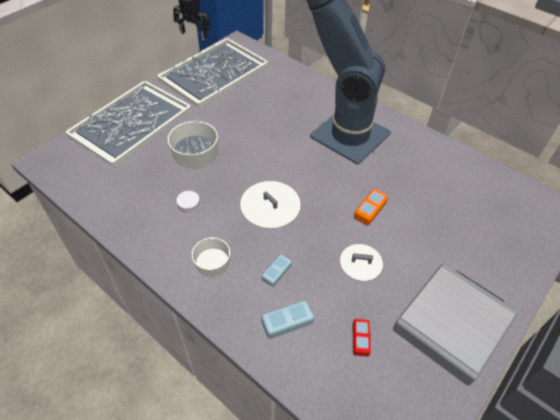

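View pics/top0.png

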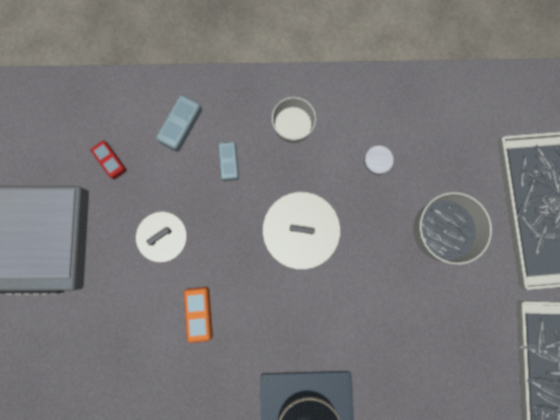

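View pics/wrist0.png

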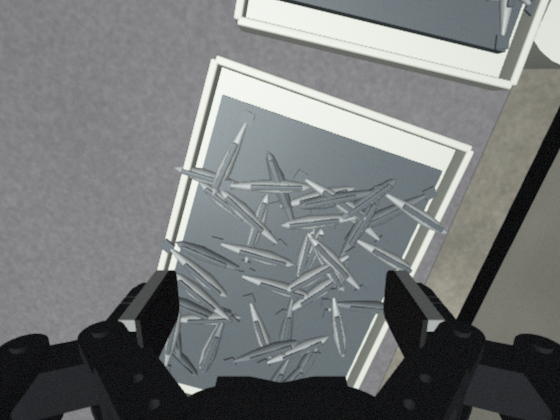

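Blue-grey blocks in the top view: a small one at (228,161) and a larger one at (178,123). The others are orange (197,315) and red (108,159), so they are excluded. The big lid is at (301,231), the small lid at (161,237), the fish tub at (456,229) and the small empty tub at (294,119). The small blue block fits "the smaller of the rest". I'll measure it and check it in a crop.

```bash
cat > h.py <<'E'
import numpy as np,cv2
def load(n): return dict(np.load(n+".npz"))
def grab(n,tag):
    from plant import optics
    d=optics.get_image(n); np.savez(n+tag+".npz",**d); cv2.imwrite(f"pics/{n}{tag}.png",d["frame"]); return d
def f(d): return 210/np.tan(np.radians(float(d["fov_y"]))/2)
def ray(d,u,v):
    E=d["extrinsics"];R=E[:3,:3];t=E[:3,3]
    r=R.T@np.array([(u-d["cx"])/f(d),(v-d["cy"])/f(d),1]);return -R.T@t,r
def plane(d,u,v,z):
    o,r=ray(d,u,v);return o+r*(z-o[2])/r[2]
def tri(d1,p1,d2,p2):
    o1,r1=ray(d1,*p1);o2,r2=ray(d2,*p2)
    r1/=np.linalg.norm(r1);r2/=np.linalg.norm(r2)
    a=np.linalg.lstsq(np.c_[r1,-r2],o2-o1,rcond=None)[0]
    A=o1+a[0]*r1;B=o2+a[1]*r2;return (A+B)/2,np.linalg.norm(A-B)
def cloud(d):
    D=d["depth"];v,u=np.mgrid[:D.shape[0],:D.shape[1]]
    P=np.stack([(u-d["cx"])/f(d)*D,(v-d["cy"])/f(d)*D,D],-1);E=d["extrinsics"]
    return (P-E[:3,3])@E[:3,:3]
def blobs(m,mn=40):
    c,_=cv2.findContours(m.astype(np.uint8)*255,cv2.RETR_EXTERNAL,cv2.CHAIN_APPROX_NONE)
    return [x for x in c if cv2.contourArea(x)>mn]
E
python3 - <<'E'
from h import *
T=load("top0");S=load("scene0")
print("floor",np.nanmedian(cloud(T)[60:,:,2][T["depth"][60:]>0]))
for n,d in(("top",T),("scene",S)):
    hsv=cv2.cvtColor(d["frame"],cv2.COLOR_BGR2HSV);C=cloud(d)
    m=(hsv[...,0]>85)&(hsv[...,0]<110)&(hsv[...,1]>50)&(hsv[...,2]>110)
    for c in blobs(m,100):
        r=cv2.minAreaRect(c);mk=np.zeros(m.shape,np.uint8);cv2.drawContours(mk,[c],-1,1,-1)
        z=C[mk>0];print(n,"blue",np.round(r[0],1),np.round(r[1],1),round(r[2]),"med xyz",np.round(np.median(z,0),4),"z pct",np.round(np.percentile(z[:,2],[10,50,90]),4))
    m=(hsv[...,1]<40)&(hsv[...,2]>200)
    for c in blobs(m,100):
        mk=np.zeros(m.shape,np.uint8);cv2.drawContours(mk,[c],-1,1,-1)
        if len(c)>5: print(n,"white",[np.round(q,1) for q in cv2.fitEllipse(c)],np.round(np.median(C[mk>0],0),4))
a=T["frame"][90:200,130:260];b=S["frame"][240:340,240:370]
cv2.imwrite("pics/crop1.png",np.hstack([cv2.resize(a,(390,330)),cv2.resize(b,(390,330))]))
E
```

```text
floor 0.0023234280827237955
top white [array([540.4, 308. ]), array([ 6.4, 33.3]), np.float64(92.5)] [ 0.2579 -0.613   0.0075]
top white [array([542.2, 279.5]), array([ 4.7, 34.5]), np.float64(85.7)] [ 0.3319 -0.6303  0.0072]
top white [array([160.7, 236.5]), array([47.2, 49.2]), np.float64(56.0)] [0.464  0.3651 0.018 ]
top white [array([300.8, 230.2]), array([74.3, 74.8]), np.float64(127.8)] [0.4725 0.0028 0.0177]
top white [array([378.5, 161.6]), array([16.7, 24.6]), np.float64(102.2)] [ 0.6483 -0.2066  0.0365]
top white [array([292.7, 123.2]), array([28.6, 33.2]), np.float64(93.7)] [0.7675 0.0153 0.0053]
scene blue [276.8 318.4] [15.2 15.8] 72 med xyz [0.7957 0.3035 0.0464] z pct [0.0432 0.0464 0.0499]
scene blue [297.4 311.6] [14.5 16.1] 72 med xyz [0.7425 0.3335 0.0464] z pct [0.0427 0.0464 0.0496]
scene blue [350.7 133.6] [65.4 41.8] 30 med xyz [0.0586 0.0579 0.0124] z pct [0.0083 0.0124 0.0166]
scene white [array([210.9, 258.8]), array([19.8, 32.3]), np.float64(81.1)] [0.7617 0.0041 0.0049]
scene white [array([361. , 261.9]), array([35. , 42.7]), np.float64(109.0)] [0.4734 0.3687 0.0168]
scene white [array([187.3, 199. ]), array([16.3, 21.7]), np.float64(81.2)] [ 0.6585 -0.2103  0.0356]
scene white [array([270., 204.]), array([46. , 59.2]), np.float64(90.7)] [0.4834 0.0041 0.0167]
scene white [array([125.7, 120.6]), array([ 57.3, 110.4]), np.float64(67.1)] [ 0.595  -0.6614  0.0169]
scene white [array([188.1,  83.9]), array([21.3, 58.2]), np.float64(117.7)] [ 0.2496 -0.68    0.0241]
scene white [array([13.8,  5.8]), array([10.2, 42.1]), np.float64(71.6)] [ 0.4765 -1.4786  0.1864]
```

View pics/crop1.png

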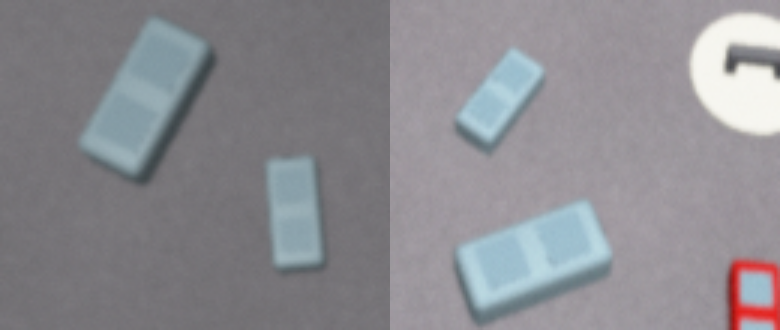

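The crop shows two pale blue blocks. The one at top (228,161) is clearly the smaller, and that's the target. Next I'll triangulate it, the lids and the tub.

Run:
```python
from h import *
T=load("top0");S=load("scene0")
def blk(d,box):
    x0,y0,x1,y1=box;h=cv2.cvtColor(d["frame"],cv2.COLOR_BGR2HSV).astype(int)[y0:y1,x0:x1]
    m=(h[...,0]>85)&(h[...,0]<115)&(h[...,1]>35);c=max(blobs(m,30),key=cv2.contourArea)
    r=cv2.minAreaRect(c);return (r[0][0]+x0,r[0][1]+y0),r
for n,d,b in(("T",T,(210,135,245,190)),("S",S,(255,250,300,290))):
    p,r=blk(d,b);print(n,"block",np.round(p,1),np.round(r[1],1),r[2],"at z.032",np.round(plane(d,*p,.032),4), "depth",np.round(cloud(d)[int(p[1]),int(p[0])],4))
    box=cv2.boxPoints(r)-r[0]+p;print([np.round(plane(d,*q,.032)[:2],4).tolist() for q in box])
print("tri block",tri(T,blk(T,(210,135,245,190))[0],S,blk(S,(255,250,300,290))[0]))
# lids
for name,pt,ps in(("big",(300.8,230.2),(270,204)),("small",(160.7,236.5),(361,261.9))):
    print(name,tri(T,pt,S,ps),"T@.016",np.round(plane(T,*pt,.016),4),"S",np.round(plane(S,*ps,.016),4))
# dark handle
for n,d,b in(("T",T,(270,200,335,262)),("S",S,(245,180,298,226))):
    x0,y0,x1,y1=b;g=cv2.cvtColor(d["frame"],cv2.COLOR_BGR2GRAY)[y0:y1,x0:x1]
    c=max(blobs(g<130,20),key=cv2.contourArea);r=cv2.minAreaRect(c);p=(r[0][0]+x0,r[0][1]+y0)
    box=cv2.boxPoints(r)-r[0]+p
    print(n,"handle",np.round(p,1),np.round(r[1],1),np.round(plane(d,*p,.05),4),[np.round(plane(d,*q,.05)[:2],4).tolist() for q in box])
C=cloud(T)
# tub: depth cloud points high
for n,d in(("T",T),("S",S)):
    C=cloud(d);m=(d["depth"]>0)&(C[...,2]>.068)&(C[...,2]<.095)&(abs(C[...,0]-.48)<.16)&(abs(C[...,1]+.39)<.16)
    P=C[m];A=np.c_[2*P[:,:2],np.ones(len(P))];s=np.linalg.lstsq(A,(P[:,:2]**2).sum(1),rcond=None)[0]
    print(n,"tub rim",len(P),s[:2],"R",np.sqrt(s[2]+s[0]**2+s[1]**2),np.median(P[:,2]))
    m=(d["depth"]>0)&(np.hypot(C[...,0]-s[0],C[...,1]-s[1])<.06);print("bed z",np.percentile(C[m][:,2],[10,50,90]))
def Rt():
    from plant import bot
    from scipy.spatial.transform import Rotation as R
    s=bot.read_state();print(np.round(R.from_quat(s["tool_rot"]).as_matrix(),3).tolist())
Rt()
```

```text
T block [228.  160.8] [36.5 16.3] 85.2363510131836 at z.032 [0.6596 0.1898 0.032 ] depth [0.6616 0.1923 0.0324]
[[0.7076, 0.215], [0.7105, 0.1721], [0.6122, 0.1649], [0.6094, 0.2073]]
S block [276.1 269.8] [15.6 31.8] 40.23636245727539 at z.032 [0.671  0.1934 0.032 ] depth [0.6691 0.1913 0.0318]
[[0.7215, 0.1731], [0.6152, 0.1631], [0.6194, 0.2143], [0.7239, 0.2222]]
tri block (array([0.66388215, 0.18983042, 0.01906634]), np.float64(0.003497194389618336))
big (array([4.75177805e-01, 4.03709323e-04, 1.02305957e-02]), np.float64(0.0033989200449151603)) T@.016 [0.4738 0.0022 0.016 ] S [0.4796 0.002  0.016 ]
small (array([0.46607311, 0.36704651, 0.01318134]), np.float64(0.00302838127688879)) T@.016 [0.465  0.3676 0.016 ] S [0.4689 0.3666 0.016 ]
T handle [301.9 229. ] [22.5  5.2] [0.4741 0.0013 0.05  ] [[0.4724, 0.0306], [0.4854, 0.0283], [0.4757, -0.0281], [0.4627, -0.0257]]
S handle [270.2 200.2] [17.6  5.1] [0.4881 0.0103 0.05  ] [[0.493, -0.0219], [0.4731, -0.0244], [0.4832, 0.0421], [0.5026, 0.0441]]
T tub rim 671 [ 0.46666061 -0.37708384] R 0.08682462887778367 0.07934935911342327
bed z [0.01721293 0.02482201 0.03320801]
S tub rim 353 [ 0.47088801 -0.3774841 ] R 0.08687061758135833 0.07702926549833847
bed z [0.016189   0.02569916 0.03302573]
[[-0.0, 0.269, -0.963], [0.001, -0.963, -0.269], [-1.0, -0.001, 0.0]]
```

```bash
python3 -m creep '0 -0.34 -0.344 5;0 -0.34 -0.344 5;0 -0.34 -0.344 5;0 -0.34 -0.344 5;0 -0.34 -0.344 5;0 -0.34 -0.344 5;0 -0.34 -0.344 5;0 -0.34 -0.344 5;0 -0.34 -0.344 5;0 -0.34 -0.344 5;0 -0.34 -0.344 5;0 -0.34 -0.344 5'
python3 - <<'E'
from plant import bot
from scipy.spatial.transform import Rotation as R
import numpy as np
s=bot.read_state();M=R.from_quat(s["tool_rot"]).as_matrix();print(np.round(M,3).tolist(),s["ee_pos"],np.round(s["joint_pos"],2))
print(M.T@(np.array([.655,.19,.24])-s["ee_pos"]))
E
```

```text
clock: 1.35
ee_pos: [0.4216, -0.2295, 0.2422]
tool_rot: [-0.704, -0.066, 0.704, -0.066]
ft_force: [-0.1, -0.7, -0.5]
gripper_width: 0.0852
[[-0.0, 0.186, -0.982], [-0.0, -0.982, -0.186], [-1.0, 0.0, 0.0]] [ 0.42160342 -0.2295491   0.24219562] [ 0.45  0.29 -0.06  1.93  0.02  0.92 -1.01]
[ 0.0020617  -0.36871041 -0.30748759]
```

```bash
python3 -m creep '0 -0.369 -0.307 6;0 -0.369 -0.307 6;0 -0.369 -0.307 6;0 -0.369 -0.307 6;0 -0.369 -0.307 6;0 -0.369 -0.307 6;0 -0.369 -0.307 6;0 -0.369 -0.307 6;0 -0.369 -0.307 6;0 -0.369 -0.307 6;0 -0.369 -0.307 6;0 -0.369 -0.307 6'
python3 - <<'E'
from h import *
from plant import bot
from scipy.spatial.transform import Rotation as R
d=grab("wrist","1")
s=bot.read_state();M=R.from_quat(s["tool_rot"]).as_matrix();print(np.round(M,3).tolist(),s["ee_pos"],np.round(s["joint_pos"],2))
E=d["extrinsics"];c=-E[:3,:3].T@E[:3,3];print("cam in tool",M.T@(c-s["ee_pos"]))
E
```

```text
clock: 2.55
ee_pos: [0.6555, 0.1875, 0.2414]
tool_rot: [-0.706, -0.028, 0.707, -0.029]
ft_force: [-0.1, -0.9, -0.4]
gripper_width: 0.0855
[[-0.001, 0.078, -0.997], [-0.002, -0.997, -0.078], [-1.0, 0.002, 0.001]] [0.65543535 0.18658861 0.24177778] [-0.28  0.59 -0.12  1.41  0.08  1.15 -1.9 ]
cam in tool [-0.13077442 -0.00155344 -0.07374555]
```

View pics/wrist1.png

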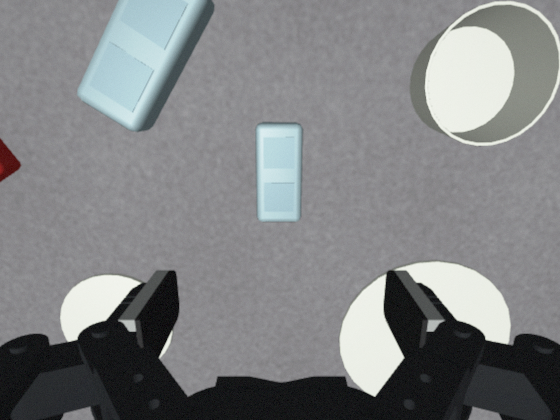

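The wrist view shows the target block upright at (279,172), with the larger block at upper left (145,60). Next I'll measure it.

```bash
cat >> h.py <<'E'
def bluerect(d,box,s=40):
    x0,y0,x1,y1=box;h=cv2.cvtColor(d["frame"],cv2.COLOR_BGR2HSV).astype(int)[y0:y1,x0:x1]
    m=(h[...,0]>80)&(h[...,0]<115)&(h[...,1]>s);c=max(blobs(m,30),key=cv2.contourArea)
    r=cv2.minAreaRect(c);p=np.array(r[0])+[x0,y0];return p,cv2.boxPoints(r)-r[0]+p,r
E
python3 - <<'E'
from h import *
d=load("wrist1");T=load("top0");S=load("scene0")
p,b,r=bluerect(d,(240,105,320,240));print(p,r)
print("ctr@.032",plane(d,*p,.032),"depth",cloud(d)[int(p[1]),int(p[0])])
for q in b: print(q,np.round(plane(d,*q,.032),4))
C=cloud(d);print("counter z in depth",np.median(C[150:250,200:240,2]),"block top",np.median(C[140:200,265:295,2]))
pt=bluerect(T,(210,135,245,190),35)[0];print("tri top",tri(d,p,T,pt),"tri scene",tri(d,p,S,bluerect(S,(255,250,300,290),35)[0]))
E
```

```text
[278.5 171.5] ((38.5, 66.5), (97.0, 45.0), 90.0)
ctr@.032 [0.6681684  0.19129926 0.032     ] depth [0.66863196 0.1918271  0.03204942]
[256. 123.] [0.7126 0.2161 0.032 ]
[301. 123.] [0.7159 0.1737 0.032 ]
[301. 220.] [0.6201 0.1645 0.032 ]
[256. 220.] [0.6164 0.2103 0.032 ]
counter z in depth -0.0003048411256548118 block top 0.03215464070658962
tri top (array([0.66458936, 0.1915534 , 0.01261208]), np.float64(0.0008641807206040817)) tri scene (array([0.66729834, 0.1909607 , 0.02504296]), np.float64(0.0009226886320576047))
```

```bash
python3 -m creep '0.04 -0.003 -0.012 0;0.08 -0.003 -0.012 0;0.12 -0.003 -0.012 0;0.155 -0.003 -0.012 0;0.18 -0.003 -0.012 0;0.20 -0.003 -0.012 0;0.212 -0.003 -0.012 0;0.22 -0.003 -0.012 0;0.224 -0.003 -0.012 0;0.224 -0.003 -0.012 0'; python3 -m creep '0 0 0 0;0 0 0 0;0 0 0 0;0 0 0 0;0 0 0 0;0 0 0 0;0 0 0 0;0 0 0 0' -1 60
```

```text
clock: 3.6
ee_pos: [0.6672, 0.1929, 0.0186]
tool_rot: [0.707, 0.028, -0.706, 0.028]
ft_force: [0.1, 0.1, 0.9]
gripper_width: 0.0857
clock: 4.4
ee_pos: [0.6675, 0.1935, 0.0192]
tool_rot: [0.707, 0.029, -0.706, 0.028]
ft_force: [-0.3, -1.0, 5.4]
gripper_width: 0.0449
```

```bash
python3 -m creep '-0.02 0 0 0;-0.06 0 0 0;-0.10 0 0 0;-0.14 0 0 0;-0.18 0 0 0;-0.20 0 0 0;-0.20 0.045 0.02 0;-0.20 0.09 0.04 0;-0.20 0.135 0.06 0;-0.20 0.18 0.08 0;-0.20 0.225 0.10 0;-0.20 0.225 0.10 0'; python3 -m creep '0 0.045 0.02 0;0 0.09 0.04 0;0 0.135 0.06 0;0 0.18 0.08 0;0 0.2 0.09 0;0 0.2 0.09 0'
python3 - <<'E'
from h import *
d=grab("wrist","2")
E
```

```text
clock: 5.6
ee_pos: [0.5826, -0.0481, 0.2184]
tool_rot: [-0.706, -0.023, 0.707, -0.027]
ft_force: [-0.2, 0.5, -1.6]
gripper_width: 0.045
clock: 6.2
ee_pos: [0.5096, -0.2501, 0.2182]
tool_rot: [-0.706, -0.026, 0.707, -0.027]
ft_force: [0.5, -0.1, -1.9]
gripper_width: 0.0449
```

View pics/wrist2.png

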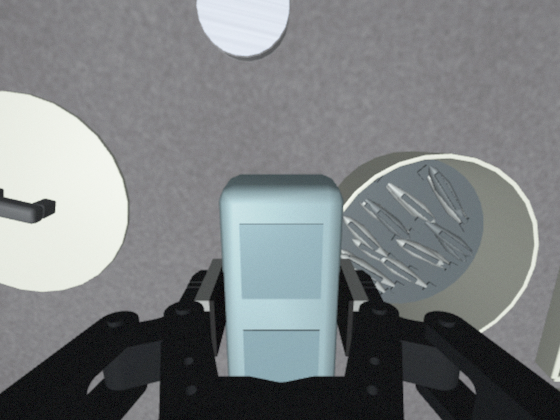

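The block is held between the jaws (centre about (281,270)). The tub rim arc is visible at right, from (400,165) round (535,240) to (490,335). I'll fit a circle to the rim.

Run:
```python
from h import *
from plant import bot
from scipy.spatial.transform import Rotation as R
d=load("wrist2");C=cloud(d)
m=(d["depth"]>0)&(C[...,2]>.072)&(C[...,2]<.088);m[:, :345]=False;m[340:]=False
# bright rim only
g=cv2.cvtColor(d["frame"],cv2.COLOR_BGR2GRAY);mr=m&(g>200)
for k in (m,mr):
    P=C[k];A=np.c_[2*P[:,:2],np.ones(len(P))];s=np.linalg.lstsq(A,(P[:,:2]**2).sum(1),rcond=None)[0]
    print(len(P),s[:2],np.sqrt(s[2]+s[0]**2+s[1]**2),np.median(P[:,2]))
# ray method: rim pixels onto z=.08
vu=np.argwhere(mr);P=np.array([plane(d,u,v,.08)[:2] for v,u in vu]);A=np.c_[2*P,np.ones(len(P))];s=np.linalg.lstsq(A,(P**2).sum(1),rcond=None)[0];print("ray",s[:2],np.sqrt(s[2]+s[0]**2+s[1]**2))
mb=np.zeros_like(m);mb[200:260,390:450]=1;print("bed",np.median(C[mb][:,2]))
st=bot.read_state();M=R.from_quat(st["tool_rot"]).as_matrix();print(st["ee_pos"],M.T@(np.array([.469,-.377,.15])-st["ee_pos"]))
```

```text
3058 [ 0.46900725 -0.37652026] 0.08708312154472331 0.0787219916553371
1378 [ 0.46916961 -0.37766231] 0.08742474160961394 0.07947016438958815
ray [ 0.46939379 -0.37741667] 0.08724306856105349
bed 0.02140566153954123
[ 0.51095385 -0.2472501   0.21822134] [0.0682785  0.12611101 0.05180128]
```

```bash
python3 -m creep '0 0.042 0.017 0;0 0.084 0.034 0;0 0.12 0.05 0;0 0.126 0.051 0;0.03 0.126 0.051 0;0.07 0.126 0.051 0;0.10 0.126 0.051 0;0.13 0.126 0.051 0;0.145 0.126 0.051 0;0.155 0.126 0.051 0;0.155 0.126 0.051 0;0.155 0.126 0.051 0'
```

```text
clock: 7.45
ee_pos: [0.4721, -0.3749, 0.0639]
tool_rot: [0.707, 0.029, -0.706, 0.029]
ft_force: [0.3, 0.2, -1.0]
gripper_width: 0.0448
```

```bash
python3 -m creep '0.003 0 0 0;0.006 0 0 0;0.006 0 0 0'
```

```text
clock: 7.75
ee_pos: [0.4712, -0.3754, 0.0574]
tool_rot: [0.707, 0.028, -0.706, 0.029]
ft_force: [-0.7, 0.3, -1.3]
gripper_width: 0.0448
```

```bash
python3 -m creep '0.003 0 0 0;0.005 0 0 0;0.005 0 0 0'; python3 -m creep '0.002 0 0 0;0.003 0 0 0;0.003 0 0 0'
```

```text
clock: 8.05
ee_pos: [0.471, -0.3752, 0.052]
tool_rot: [-0.706, -0.029, 0.707, -0.028]
ft_force: [-1.1, -0.4, -1.7]
gripper_width: 0.0448
clock: 8.35
ee_pos: [0.4713, -0.3754, 0.0512]
tool_rot: [0.707, 0.028, -0.706, 0.029]
ft_force: [-5.4, 4.7, 19.6]
gripper_width: 0.0449
```

Contact is at the expected height (TCP 0.051, 20 N), so the block is on the fish. Releasing now.

```bash
python3 -m creep '-0.002 0 0 0;-0.002 0 0 0;-0.002 0 0 0;-0.002 0 0 0;-0.002 0 0 0' 0.5; python3 -m creep '-0.02 0 0 0;-0.05 0 0 0;-0.09 0 0 0;-0.13 0 0 0;-0.17 0 0 0;-0.17 0 0 0'
python3 - <<'E'
from h import *
from plant import bot
grab("wrist","3")
E
```

```text
clock: 8.85
ee_pos: [0.4711, -0.3753, 0.0511]
tool_rot: [-0.706, -0.029, 0.707, -0.028]
ft_force: [0.1, -0.1, 0.7]
gripper_width: 0.0641
clock: 9.45
ee_pos: [0.4733, -0.3769, 0.2269]
tool_rot: [0.709, 0.026, -0.704, 0.03]
ft_force: [0.4, 0.0, -0.4]
gripper_width: 0.064
```

View pics/wrist3.png

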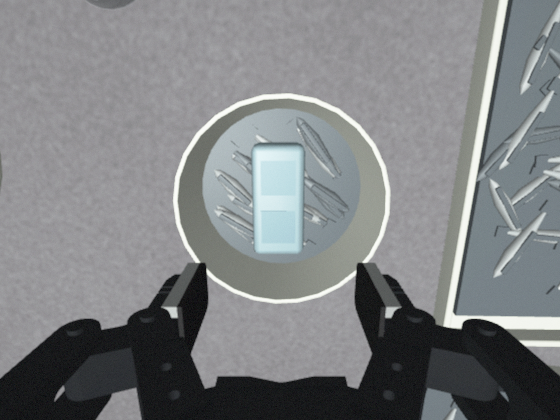

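The block lies flat on the fish at (278,198), well inside the rim, whose ellipse is centred at about (282,197). Next I'll refit the rim and move above the big lid with the jaws turned to close across its handle.

```bash
python3 - <<'E'
from h import *
d=load("wrist3");C=cloud(d)
g=cv2.cvtColor(d["frame"],cv2.COLOR_BGR2GRAY);m=(d["depth"]>0)&(C[...,2]>.07)&(C[...,2]<.09)&(g>200)&(np.hypot(C[...,0]-.469,C[...,1]+.377)<.1)
P=C[m];A=np.c_[2*P[:,:2],np.ones(len(P))];s=np.linalg.lstsq(A,(P[:,:2]**2).sum(1),rcond=None)[0];print(len(P),s[:2],np.sqrt(s[2]+s[0]**2+s[1]**2),np.median(P[:,2]))
c=max(blobs(m,10),key=cv2.contourArea);print(cv2.fitEllipse(c)[:2], plane(d,*cv2.fitEllipse(c)[0],.08))
p,b,r=bluerect(d,(240,130,320,260));print("block",p,r[1],"z",np.median(C[190:210,270:285,2]),plane(d,*p,.064))
E
python3 -m creep '0 -0.042 -0.0037 -8.4;0 -0.084 -0.0074 -16.8;0 -0.126 -0.011 -25;0 -0.168 -0.015 -33.5;0 -0.21 -0.018 -42;0 -0.252 -0.022 -50.5;0 -0.294 -0.026 -59;0 -0.336 -0.029 -67;0 -0.377 -0.033 -75;0 -0.377 -0.033 -76;0 -0.377 -0.033 -76;0 -0.377 -0.033 -76'
python3 - <<'E'
from h import *
from plant import bot
from scipy.spatial.transform import Rotation as R
grab("wrist","4")
s=bot.read_state();M=R.from_quat(s["tool_rot"]).as_matrix();print(np.round(M,3).tolist(),s["ee_pos"],np.round(s["joint_pos"],2))
E
```

```text
2722 [ 0.46893068 -0.37775057] 0.08741821851169983 0.07949282872890619
((281.0920715332031, 198.3088836669922), (205.31695556640625, 212.26712036132812)) [ 0.47644445 -0.37700707  0.08      ]
block [278.5 227. ] (32.0, 33.0) z 0.06386060745355084 [ 0.44615379 -0.37724549  0.064     ]
clock: 10.7
ee_pos: [0.4732, 0.0018, 0.2205]
tool_rot: [-0.539, -0.457, 0.54, -0.456]
ft_force: [-0.3, -0.1, -0.5]
gripper_width: 0.0639
[[-0.001, 0.986, -0.166], [-0.0, -0.166, -0.986], [-1.0, -0.001, 0.001]] [0.4732921  0.0016206  0.22063785] [ 0.28  0.33 -0.51  1.97  0.21  0.89 -0.5 ]
```

View pics/wrist4.png

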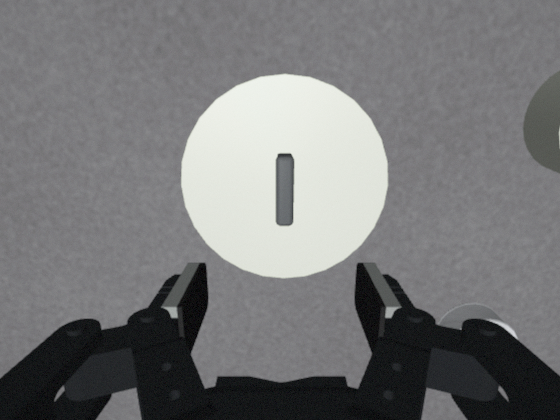

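The wrist view shows the big lid plate centred at about (284,176) and the handle at (285,190), upright in the image and so square to the jaws.

Run:
```python
from h import *
from plant import bot
from scipy.spatial.transform import Rotation as R
d=load("wrist4");C=cloud(d);T=load("top0")
g=cv2.cvtColor(d["frame"],cv2.COLOR_BGR2GRAY)
c=max(blobs((g>190),500),key=cv2.contourArea);P=np.array([plane(d,*q,.016)[:2] for q in c[:,0]])
A=np.c_[2*P,np.ones(len(P))];s=np.linalg.lstsq(A,(P**2).sum(1),rcond=None)[0];print("plate",s[:2],np.sqrt(s[2]+s[0]**2+s[1]**2),"plate z",np.median(C[120:140,230:260,2]))
hm=np.zeros_like(g);hm[130:250,255:315]=(g[130:250,255:315]<150)
c=max(blobs(hm,50),key=cv2.contourArea);r=cv2.minAreaRect(c);print(r);
Q=C[hm>0];print("handle z",np.percentile(Q[:,2],[5,50,95]))
Q=Q[Q[:,2]>.044];print("ctr",(Q.max(0)+Q.min(0))/2,Q.mean(0));u,sv,v=np.linalg.svd(Q[:,:2]-Q[:,:2].mean(0),full_matrices=False);print("axis",v[0])
print("tri plate",tri(d,cv2.minEnclosingCircle(max(blobs((g>190),500),key=cv2.contourArea))[0],T,(300.8,230.2)))
st=bot.read_state();M=R.from_quat(st["tool_rot"]).as_matrix();print(st["ee_pos"],M.T@(np.array([s[0],s[1],.038])-st["ee_pos"]),M[:,1])
```

```text
plate [0.47713223 0.00229477] 0.10019787763814916 plate z 0.015595400695162605
((284.5, 189.5), (71.0, 17.0), 90.0)
handle z [0.04486066 0.04919379 0.05061178]
ctr [0.47706082 0.02254223 0.19789209] [0.47726991 0.0040282  0.05063967]
axis [-0.16651573 -0.9860388 ]
tri plate (array([ 0.4776087 , -0.00079033, -0.03945141]), np.float64(0.0012565703118569234))
[0.4732921  0.0016206  0.22063785] [ 0.18263206  0.00390704 -0.00143213] [ 0.98611401 -0.16606485 -0.00127134]
```

```bash
python3 -m creep '0.04 0.004 -0.001 0;0.08 0.004 -0.001 0;0.12 0.004 -0.001 0;0.15 0.004 -0.001 0;0.17 0.004 -0.001 0;0.18 0.004 -0.001 0;0.186 0.004 -0.001 0;0.186 0.004 -0.001 0;0.186 0.004 -0.001 0'; python3 -m creep '0 0 0 0;0 0 0 0;0 0 0 0;0 0 0 0;0 0 0 0;0 0 0 0;0 0 0 0;0 0 0 0' -1 90
```

```text
clock: 11.65
ee_pos: [0.4783, 0.0033, 0.036]
tool_rot: [0.54, 0.457, -0.539, 0.458]
ft_force: [0.7, -0.5, 0.5]
gripper_width: 0.064
clock: 12.45
ee_pos: [0.4779, 0.0034, 0.0359]
tool_rot: [0.539, 0.457, -0.539, 0.458]
ft_force: [-2.1, 0.6, 9.7]
gripper_width: 0.0143
```

```bash
python3 -m creep '-0.015 0 0 0;-0.04 0 0 0;-0.08 0 0 0;-0.12 0 0 0;-0.15 0 0 0;-0.15 0.006 0.04 0;-0.15 0.012 0.08 0;-0.15 0.017 0.12 0;-0.15 0.023 0.16 0;-0.15 0.029 0.20 0;-0.15 0.029 0.20 0;-0.15 0.029 0.20 0'; python3 -m creep '0 0.006 0.04 0;0 0.012 0.08 0;0 0.018 0.12 0;0 0.022 0.15 0;0 0.0255 0.17 0;0 0.0255 0.177 0;0 0.0255 0.177 0;0 0.0255 0.177 0'
python3 - <<'E'
from h import *
from plant import bot
from scipy.spatial.transform import Rotation as R
d=grab("wrist","5");S=grab("scene","5");T=grab("top","5")
s=bot.read_state();M=R.from_quat(s["tool_rot"]).as_matrix();print(np.round(M,3).tolist(),s["ee_pos"])
cv2.imwrite("pics/c5.png",np.hstack([cv2.resize(d["frame"],(400,300)),cv2.resize(S["frame"][60:240,100:340],(400,300))]))
E
```

```text
clock: 13.65
ee_pos: [0.4732, -0.1994, 0.185]
tool_rot: [-0.54, -0.457, 0.54, -0.457]
ft_force: [0.2, 0.7, -1.7]
gripper_width: 0.014
clock: 14.45
ee_pos: [0.4707, -0.3752, 0.1853]
tool_rot: [0.539, 0.458, -0.538, 0.458]
ft_force: [0.8, 0.2, -1.6]
gripper_width: 0.0144
[[0.0, 0.987, -0.161], [0.0, -0.161, -0.987], [-1.0, 0.0, -0.0]] [ 0.47068885 -0.37580376  0.18553683]
```

View pics/c5.png

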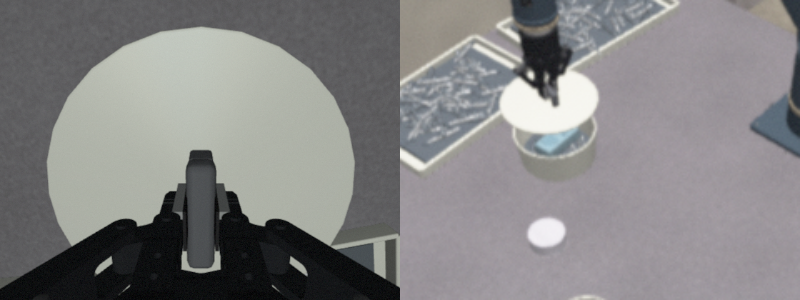

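The lid is held by the handle above the tub, with the block visible inside. Now I'll check the lid's tilt and centre from the plate.

Run:
```python
from h import *
from plant import bot
from scipy.spatial.transform import Rotation as R
d=load("wrist5");C=cloud(d)
g=cv2.cvtColor(d["frame"],cv2.COLOR_BGR2GRAY)
m=(g>150)&(C[...,2]>.13)&(C[...,2]<.20);m[340:]=0
P=C[m];A=np.c_[P[:,:2],np.ones(len(P))];k=np.linalg.lstsq(A,P[:,2],rcond=None)[0];print("slopes",k[:2],"z@tub",k@[.469,-.3777,1])
c=max(blobs(m,500),key=cv2.contourArea)[:,0];c=c[c[:,1]<330];c=c[(np.abs(c[:,0]-280)>60)|(c[:,1]<150)]
zt=k@[.469,-.3777,1]
Q=np.array([plane(d,*q,zt)[:2] for q in c]);
for i in range(4):
    A=np.c_[2*Q,np.ones(len(Q))];s=np.linalg.lstsq(A,(Q**2).sum(1),rcond=None)[0];r=np.sqrt(s[2]+s[0]**2+s[1]**2)
    e=abs(np.hypot(*(Q-s[:2]).T)-r);Q=Q[e<max(.002,1.5*np.median(e))]
print("lid ctr",s[:2],"R",r,len(Q))
st=bot.read_state();M=R.from_quat(st["tool_rot"]).as_matrix();print(M.T@np.array([.469-s[0],-.3777-s[1],0]),st["ee_pos"])
```

```text
slopes [6.59625693e-05 1.58011339e-03] z@tub 0.16488068569016884
lid ctr [ 0.47144877 -0.3761902 ] R 0.1000613403701125 369
[-9.55192489e-07 -2.17433372e-03  1.88368478e-03] [ 0.47068885 -0.37580376  0.18553683]
```

```bash
python3 -m creep '0.0 -0.002 0.002 0;0.03 -0.002 0.002 0;0.05 -0.002 0.002 0;0.06 -0.002 0.002 0;0.066 -0.002 0.002 0;0.071 -0.002 0.002 0;0.071 -0.002 0.002 0;0.071 -0.002 0.002 0'
```

```text
clock: 15.4
ee_pos: [0.4682, -0.3792, 0.1149]
tool_rot: [0.539, 0.457, -0.539, 0.458]
ft_force: [0.5, 0.3, -1.7]
gripper_width: 0.0141
```

```bash
python3 -m creep '0.003 0 0 0;0.005 0 0 0;0.005 0 0 0'; python3 -m creep '0.002 0 0 0;0.003 0 0 0;0.003 0 0 0'
```

```text
clock: 15.7
ee_pos: [0.4678, -0.379, 0.1092]
tool_rot: [-0.539, -0.458, 0.539, -0.457]
ft_force: [0.2, -0.5, -1.7]
gripper_width: 0.0147
clock: 16.0
ee_pos: [0.4679, -0.3791, 0.1064]
tool_rot: [-0.539, -0.457, 0.539, -0.458]
ft_force: [-0.3, -0.3, 1.5]
gripper_width: 0.0143
```

Contact is just starting at the predicted height (0.106). I'll press lightly, then release to a moderate opening.

```bash
python3 -m creep '0.001 0 0 0;0.001 0 0 0;0.001 0 0 0'; python3 -m creep '0 0 0 0;0 0 0 0;0 0 0 0;0 0 0 0;0 0 0 0;0 0 0 0' 0.2; python3 -m creep '-0.02 0 0 0;-0.05 0 0 0;-0.09 0 0 0;-0.13 0 0 0;-0.13 0 0 0;-0.13 0 0 0';python3 - <<'E'
from h import *
d=grab("wrist","6");S=grab("scene","6");T=grab("top","6")
cv2.imwrite("pics/c6.png",np.hstack([cv2.resize(d["frame"],(400,300)),cv2.resize(S["frame"][60:240,100:340],(400,300))]))
C=cloud(d);g=cv2.cvtColor(d["frame"],cv2.COLOR_BGR2GRAY)
m=(g>170)&(C[...,2]>.06)&(C[...,2]<.12)
P=C[m];A=np.c_[P[:,:2],np.ones(len(P))];k=np.linalg.lstsq(A,P[:,2],rcond=None)[0];zt=k@[.469,-.3777,1];print("slopes",k[:2],"plate z",zt)
c=max(blobs(m,500),key=cv2.contourArea)[:,0];Q=np.array([plane(d,*q,zt)[:2] for q in c])
for i in range(4):
    A=np.c_[2*Q,np.ones(len(Q))];s=np.linalg.lstsq(A,(Q**2).sum(1),rcond=None)[0];r=np.sqrt(s[2]+s[0]**2+s[1]**2)
    e=abs(np.hypot(*(Q-s[:2]).T)-r);Q=Q[e<max(.002,1.5*np.median(e))]
print("lid",s[:2],r,"off tub mm",1e3*(s[:2]-[.469,-.3777]))
CT=cloud(T);mT=(cv2.cvtColor(T["frame"],cv2.COLOR_BGR2GRAY)>170)&(np.hypot(CT[...,0]-.469,CT[...,1]+.3777)<.09)
print("top plate z",np.median(CT[mT][:,2]) if mT.any() else None)
E
```

```text
clock: 16.3
ee_pos: [0.4679, -0.3791, 0.1064]
tool_rot: [-0.539, -0.457, 0.539, -0.458]
ft_force: [-2.0, 1.1, 12.0]
gripper_width: 0.0145
clock: 16.9
ee_pos: [0.4678, -0.3791, 0.1052]
tool_rot: [-0.539, -0.458, 0.539, -0.457]
ft_force: [-0.2, 0.4, -0.5]
gripper_width: 0.051
clock: 17.5
ee_pos: [0.4681, -0.3793, 0.2361]
tool_rot: [0.539, 0.457, -0.539, 0.458]
ft_force: [0.4, -0.4, -0.6]
gripper_width: 0.051
slopes [ 4.63357632e-04 -4.12735793e-05] plate z 0.08604353723557227
lid [ 0.46855382 -0.38015432] 0.10012671661491851 off tub mm [-0.44617522 -2.45431916]
top plate z 0.08777778356804937
```

View pics/c6.png

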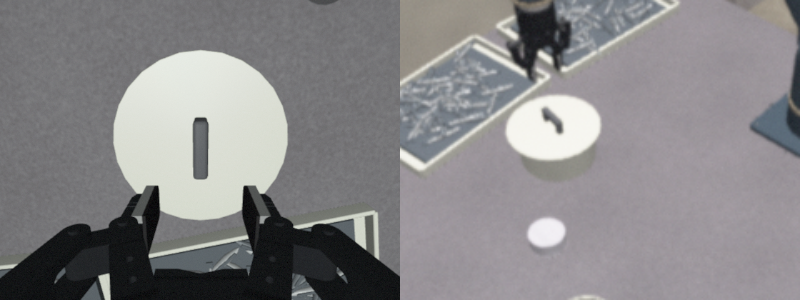

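The lid is seated: plate top at 86.0 mm (80 + 6 expected), level within 0.05°, 2.5 mm off centre. The gripper is clear and the small lid was never approached. Handing in.

```bash
python3 -c "
from plant import workorder
print(workorder.hand_in())"
```

```text
the job is handed in; nothing more can be done
None
```

The tub is ready for the night: the smaller blue-grey cold block lies on the fish and the big lid is seated on the rim. I handed the job in at about 17.7 s; no verdict is reported.

**Block:** it lies flat, with its top at 63.9 mm (64 expected). It looked centred in the picture. My numeric check of its centre came out wrong: the colour mask caught only part of the block and put it about 23 mm off. That would still be inside the 45 mm limit.

**Lid:** the plate top is at 86.0 mm from the wrist view (86 expected), level within 0.05° and 2.5 mm off the tub's axis. The top camera read 87.8 mm, within its usual 2 mm bias. The highest wrist force I read was about 20 N, when setting the block down, and the gripper ended well clear of the lid.

**Measurements that disagreed:**
- The depth image put the fish bed at 21–26 mm, but contact came at the stated 32 mm.
- Two-view heights from the outline centres were off by 7–55 mm, the worst being the wrist/top estimate for the big lid. For the heights I used depth readings, which matched your figures, and contact.

I never went near the small lid, but I did not measure its position again at the end.

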